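# Tip the divided carton onto its back and load its three cells with mailing tubes

### The arm

A 6-joint arm with a two-finger parallel gripper is mounted at the origin on the work surface. World frame = base frame: x ahead of the robot, y to its left, z up, the work surface at z = 0. Lengths are in mm, angles in rad, forces in N, time in s.
With the tool pointing down it reaches from about 275 to 750 mm from the base axis. Payload 10.2 kg.
Tool frame: the origin (TCP) lies between the finger pads; the fingertips stand 17 mm ahead of it and the grasp point (between the pads) lies 2 mm behind it; z points along the fingers, y is the line along which they close (so a half turn about z gives the same grasp; the last joint's range is limited). The gripper opens to 85 mm and grips with 20 to 120 N. Pads are 22 mm wide; open, the fingers measure 114 mm over their backs; the gripper's body (76 mm by 85 mm) begins 54 mm behind the grasp point. The pads swing forward as they close: fully open they stand 13 mm farther back than shut.
Start: joints at [-1.466, 0.313, 1.498, -0, 1.331, -0.223], TCP at [169.017, -497.056, 248.294] pointing down, gripper open.
Joint ranges: [-2.94, 2.94], [-0.97, 2.17], [0.19, 2.56], [-1.23, 4.37], [0.02, 3.11], [-2.88, 2.88]. Speed limits (rad/s): [2.39, 2.39, 3.01, 3.14, 3.14, 3.14].

### API

Orientations are given as a unit quaternion [w, x, y, z].
In Python, from rig import * gives the robot as it stands.
- The arm moves only by the tool step_arm, never from a script. Its argument "commands" is text: rows parted by semicolons, each of 7 numbers parted by spaces: the opening, from 0 (shut) to 1 (fully open), then the shift along the tool's x, y, z in cm, then the turn, a rotation vector about the tool's x, y, z in rad. In form: hand x y z rx ry rz; .... A call has 1 to 20 rows; each row is the pose to reach, as a shift and turn from the pose commanded when the call began, along the tool's axes at that moment; what a row does not reach only later rows make up. A row lasts 1/12 s, in which the tool goes at most 41.7 mm and 7.16 degrees, less where a joint would pass 70% of its speed; a pose out of reach is approached as far as the arm can. A call with a gripper value outside its range is refused whole. The fingers move at their own pace and stop on an object; "newtons" is the grip in N (left out, the last holds). Time passes only in rows, so rows that repeat a pose let the fingers close. It gives the time, the measured TCP pose, the force, the opening and the grip force at its end, in the units of the state.
- sense(): the state, without advancing time (a new reading comes with each control period).
- capture(name): name is "side" or "top"; returns the picture (420x560x3 uint8, red, green, blue); there is no depth.
- camera_model(name): a dict with "mtx" (3x3 intrinsics, pixels), "eye" and "rotation" of the camera in the world. Camera axes: x right, y down, z forward; pixel columns grow to the right and rows downward; lengths in mm; the calibration is good to about 2 mm. A picture is of the moment at which its call begins. camera_model takes no time and is no camera call.
- finish_job(): hands the job in; it is judged then, once.
Trained networks look in the newest picture that a camera, given by its name, has taken for a name from the list of things; names that differ only in an ending like _2 or _b are one class to them, and where a whole thing is asked for, a point or a joint stands for the part that bears it (a point fixed in the world has none). Each returns a list of dicts, best first, with "score" (0 to 1); they miss things now and then, are a little off and sometimes report something else, mostly with a low value. They report only what shows in the picture. A call takes as long as a camera call. They do not tell look-alikes from the thing itself.
- search_frame(camera, label): "rect" ([centre column, centre row, width, height] in pixels, round what is visible of it).
- trace(camera, label): "mask" (420x560 bool, what is visible of it) and "rect" ([centre column, centre row, width, height] in pixels, round what is visible of it).
- spot_point(camera, label): "xy" ([column, row] in pixels: a listed point, or the origin of a listed thing).
The state is a dict: "time_s": time; "joints": joint angles; "dq": joint speeds; "tau": joint torques, N m; "eef_pos": TCP position; "ee_rot": TCP orientation; "force": force on the tool from outside, world axes, zero at the start; "wrist_torque": the same for the moment, N m; "grip_width": opening from 0.0 (shut) to 1.0 (fully open); "grip_force": force on a finger pad.
Only numpy, scipy, OpenCV 4.12 (cv2) and the standard library are available. Lean on these libraries where they do the work, as an engineer would, in place of code of your own. Each camera call takes 0.05 s, during which the arm holds its last target. There are 200 camera calls.

### The job

The divided carton is standing on its end: push it over at the top so that it lies on its back on the plywood board, with its three cells facing up. Then put the three short mailing tubes into it, one lying flat in each cell, and leave the long tube and everything else on the table where it is.

Things in the scene. Friction and masses are not known exactly. Their poses are not given: they have to be found in the camera images.
- carton_center (a point): Centre of a loose kraft carton, 135 mm wide (x), 62 deep (y), 230 tall (z), walls and dividers 5 mm, about 0.35 kg. It starts standing on its narrow end on the table (this point 115 mm up). z is up its height, +y out of its closed back towards the board, -y out of its open side with three cells one above the other. On its back: +y down, z level, this point 51 mm and open rim 82 mm above the table.
- cell_low (a point): Where a tube's centre belongs in the carton's lowest (nearest the carton's foot) cell: mid-cell, 24 mm off the inside of the back panel; axes as carton_center. The cell is 125 mm along x, 70 along z, 57 deep along y, open only at -y; with the carton on its back it opens upward, its mouth 33 mm above this point. It takes one tube lying flat, length along x.
- cell_mid (a point): Where a tube's centre belongs in the carton's middle cell: mid-cell, 24 mm off the inside of the back panel; axes as carton_center. The cell is 125 mm along x, 70 along z, 57 deep along y, open only at -y; with the carton on its back it opens upward, its mouth 33 mm above this point. It takes one tube lying flat, length along x.
- cell_top (a point): Where a tube's centre belongs in the carton's topmost (farthest from the foot) cell: mid-cell, 24 mm off the inside of the back panel; axes as carton_center. The cell is 125 mm along x, 70 along z, 57 deep along y, open only at -y; with the carton on its back it opens upward, its mouth 33 mm above this point. It takes one tube lying flat, length along x.
- board: Plywood board fixed flat on the table, 190 (x) by 230 mm (y), 20 thick; origin: centre of its underside. The carton stands 3 mm outside its -y edge, which stops the foot: pushed at the top along +y (1 to 2 N) it tips past balance at about 15 degrees and falls back-down onto the board, its height along the board's +y, the foot end overhanging the edge by 20 mm.
- tube_a_center (a point): Short kraft-cardboard mailing tube lying on its side on the table, eight-sided section 48 mm across flats (it does not roll by itself), 105 mm long, white end caps, about 0.1 kg; one of three identical ones. This point is its centre, 24 mm above the table; its own x axis runs along the tube's length, level.
- tube_b_center (a point): Short kraft-cardboard mailing tube lying on its side on the table, eight-sided section 48 mm across flats (it does not roll by itself), 105 mm long, white end caps, about 0.1 kg; one of three identical ones. This point is its centre, 24 mm above the table; its own x axis runs along the tube's length, level.
- tube_c_center (a point): Short kraft-cardboard mailing tube lying on its side on the table, eight-sided section 48 mm across flats (it does not roll by itself), 105 mm long, white end caps, about 0.1 kg; one of three identical ones. This point is its centre, 24 mm above the table; its own x axis runs along the tube's length, level.
- tube_long_center (a point): Bystander: a long tube of the same kraft-cardboard section, 48 mm across, but 190 mm long; does not fit a cell. This point is its centre, x along its length.
- tape_roll: Bystander: roll of clear packing tape lying flat, 104 mm across, 48 mm high; origin at the centre of its underside.
- cutter: Bystander: box cutter lying flat, 155 mm long along x, 24 mm wide, 19 mm high; origin at its underside, 65 mm from the handle end.
- marker: Bystander: marker pen lying flat, 128 mm long along x, 18 mm thick; origin at its underside, middle.
- gift_box: Bystander: small kraft gift box 110 by 80 mm, 46 mm high; origin at the centre of its underside.
Things that resemble listed ones, but are neither listed nor needed, are in the scene too. Leave any turquoise look-alike of the part that bears tube_a_center alone. What is shaped like the part that bears tube_b_center but blue or purple is not meant.

How it is judged (in metres and radians):
On the way:
1. the carton lies on its back on the board (angle between carton_center's own y axis and vertical above 3.04 rad and height (world z) of carton_center between 0.045 and 0.058 m and horizontal distance between carton_center and board below 0.09 m), for 0.2 s.
At the end, for the whole second after the job is handed in: The carton lies flat on its back on the board (within 0.1 rad, its centre within 90 mm of the board's centre seen from above) and each of its three cells holds one short tube lying flat on the cell's floor (tube centre within 22 mm of the cell's point), all at rest (all of step 1 and distance between any of tube_a_center, tube_b_center, tube_c_center and cell_low below 0.022 m and distance between any of tube_a_center, tube_b_center, tube_c_center and cell_mid below 0.022 m and distance between any of tube_a_center, tube_b_center, tube_c_center and cell_top below 0.022 m and linear speed of each of tube_a, tube_b, tube_c, carton below 0.03 m/s); the robot touches nothing.
It fails at once if a bystander (long tube, tape roll, cutter, marker or gift box) is moved more than 40 mm (distance of any of tube_long_center, tape_roll, cutter, marker, gift_box from where it was at the start of the episode above 0.04 m).
It also fails if it takes over 72 s, if anything falls off the work surface, if the arm or the gripper's body presses on something with over 40 N, if the wrist force passes 120 N, or if a joint passes its speed limit or range.

## Working session

There is one attempt and no reset: what is moved stays moved. The work goes in short steps, Python scripts to look and compute and a tool call to move; the robot and the scene stay as the last step left them, time stands still between calls to the robot, and variables do not carry over. Pictures are saved under pics/ and viewed, at most 10 in all, crops included, and the job is handed in when it is done.

Besides the shell and the picture viewer there is one more tool, called as name(argument=value, ...) on one line, values as JSON. step_arm: Moves the arm, as the interface text tells. Its arguments: {"type":"object","properties":{"commands":{"type":"string"},"newtons":{"type":"number"}},"required":["commands"]}

```bash
mkdir -p pics; cat > h.py <<'E'
from rig import *
import numpy as np, cv2
from scipy.spatial.transform import Rotation as R
def ray(cam,uv):
    m=camera_model(cam);d=np.linalg.inv(m["mtx"])@np.array([uv[0],uv[1],1.0])
    return np.array(m["eye"],float),np.array(m["rotation"])@d
def on_z(cam,uv,z):
    e,d=ray(cam,uv);return e+d*(z-e[2])/d[2]
def snap(cam,name):
    im=capture(cam);cv2.imwrite(f"pics/{name}.png",im[...,::-1]);return im
E
python3 - <<'E'
from h import *
for c in("top","side"):
    snap(c,c+"0"); m=camera_model(c); print(c,np.round(m["eye"]),np.round(m["rotation"],2).tolist())
for l,z in(("tube_a_center",24),("tube_long_center",24),("carton_center",115),("board",0),("tape_roll",0),("gift_box",0),("cutter",0),("marker",0)):
    for d in spot_point("top",l)[:7]: print(l,round(d["score"],2),np.round(d["xy"]),np.round(on_z("top",d["xy"],z)))
s=sense();print(s["eef_pos"],s["ee_rot"],s["time_s"])
E
```

```text
top [ 279.  -53. 1365.] [0.07, -0.69, 0.72, -0.07]
side [-117.  621.  818.] [0.17, -0.32, 0.83, -0.41]Traceback (most recent call last):
  File "<stdin>", line 5, in <module>
  File "h.py", line 8, in on_z
    e,d=ray(cam,uv);return e+d*(z-e[2])/d[2]
        ~~~^^^^^^^^
  File "h.py", line 6, in ray
    return np.array(m["eye"],float),np.array(m["rotation"])@d
                                    ~~~~~~~~~~~~~~~~~~~~~~~^~
ValueError: matmul: Input operand 1 has a mismatch in its core dimension 0, with gufunc signature (n?,k),(k,m?)->(n?,m?) (size 3 is different from 4)
```

View pics/top0.png

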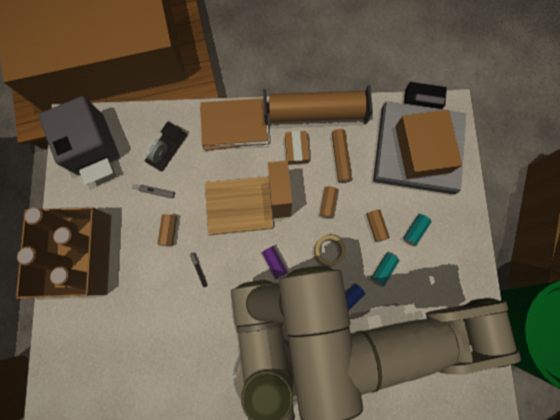

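View pics/side0.png

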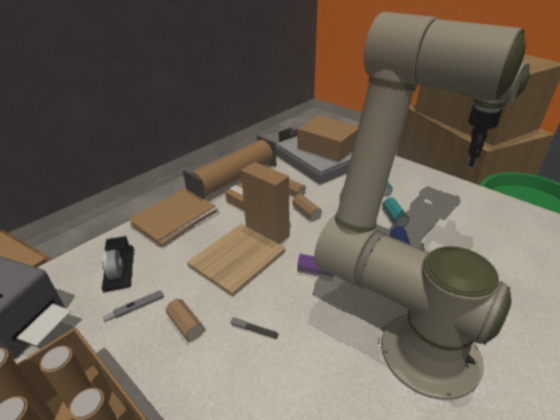

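The top picture shows kraft short tubes at about (168,230), (329,201) and (377,225), the long tube at (341,155), the carton at (280,188) and the board at (240,205). The turquoise, blue and purple tubes are look-alikes.

```bash
sed -i 's/np.array(m\["rotation"\])@d/R.from_quat(m["rotation"],scalar_first=True).apply(d)/' h.py
cat >> h.py <<'E'
def box(cam,label,near,z):
    "top-face pose of the mask nearest to pixel near: centre xy, long-axis angle, sizes"
    t=min(trace(cam,label),key=lambda d:np.hypot(*(np.array(d["rect"][:2])-near)))
    c=cv2.findContours(t["mask"].astype(np.uint8),0,1)[0]; c=max(c,key=cv2.contourArea)[:,0]
    w=np.array([on_z(cam,p,z)[:2] for p in c],np.float32)
    b=cv2.boxPoints(cv2.minAreaRect(w)); e=[b[1]-b[0],b[2]-b[1]]; l=[np.linalg.norm(v) for v in e]
    v=e[int(np.argmax(l))]
    return np.round(b.mean(0)),round(float((np.arctan2(v[1],v[0])+np.pi/2)%np.pi-np.pi/2),3),np.round(l),round(t["score"],2)
E
python3 - <<'E'
from h import *
capture("top");capture("side")
for l,z in(("tube_a_center",24),("tube_long_center",24),("carton_center",115),("board",0),("tape_roll",0),("gift_box",0),("cutter",0),("marker",0)):
    for d in spot_point("top",l)[:7]: print(l,round(d["score"],2),np.round(d["xy"]),np.round(on_z("top",d["xy"],z)))
for n in((168,230),(329,201),(377,225)): print(n,box("top","tube_a_center",n,30))
print("long",box("top","tube_long_center",(341,155),30))
print("board",box("top","board",(240,205),20))
print("carton",box("top","carton_center",(280,188),230))
for p in((290,163),(292,212),(270,165),(272,192)): print(p,np.round(on_z("top",p,230)))
s=sense();print(s["eef_pos"],s["ee_rot"],s["time_s"])
print(R.from_quat(s["ee_rot"],scalar_first=True).as_matrix().round(3))
E
```

```text
tube_a_center 0.8 [389. 270.] [ 326. -416.   24.]
tube_a_center 0.8 [418. 227.] [ 469. -534.   24.]
tube_a_center 0.78 [376. 225.] [ 483. -387.   24.]
tube_long_center 0.84 [342. 158.] [ 733. -286.   24.]
carton_center 0.62 [167. 231.] [477. 315. 115.]
board 0.65 [234. 206.] [574. 113.   0.]
tape_roll 0.75 [330. 254.] [ 390. -223.    0.]
gift_box 0.62 [297. 151.] [ 774. -124.    0.]
cutter 0.85 [156. 194.] [631. 393.   0.]
cutter 0.67 [197. 269.] [356. 244.   0.]
cutter 0.52 [343. 155.] [ 751. -293.   -0.]
marker 0.56 [196. 267.] [363. 246.   0.]
(168, 230) (array([ 482., -391.], dtype=float32), 0.24, array([ 53., 107.], dtype=float32), 0.8)
(329, 201) (array([ 482., -391.], dtype=float32), 0.24, array([ 53., 107.], dtype=float32), 0.8)
(377, 225) (array([ 482., -391.], dtype=float32), 0.24, array([ 53., 107.], dtype=float32), 0.8)
long (array([ 741., -284.], dtype=float32), 0.042, array([ 56., 210.], dtype=float32), 0.84)
board (array([577.,  94.], dtype=float32), -1.524, array([233., 197.], dtype=float32), 0.86)
carton (array([575., -56.], dtype=float32), 0.063, array([ 62., 177.], dtype=float32), 0.67)
(290, 163) [653. -90. 230.]
(292, 212) [500. -89. 230.]
(270, 165) [649. -28. 230.]
(272, 192) [564. -31. 230.]
[ 169.03662962 -497.05121281  248.28730039] [-4.59681628e-07  9.86595963e-01  1.63182122e-01 -1.48288130e-05] 0.95
[[ 0.947  0.322 -0.   ]
 [ 0.322 -0.947 -0.   ]
 [-0.    -0.    -1.   ]]
```

step_arm(commands="0.8 51 -19.3 4.3 0 0 -1.29;0.8 51 -19.3 4.3 0 0 -1.29;0.8 51 -19.3 4.3 0 0 -1.29;0.8 51 -19.3 4.3 0 0 -1.29;0.8 51 -19.3 4.3 0 0 -1.29;0.8 51 -19.3 4.3 0 0 -1.29;0.8 51 -19.3 4.3 0 0 -1.29;0.8 51 -19.3 4.3 0 0 -1.29;0.8 51 -19.3 4.3 0 0 -1.29;0.8 51 -19.3 4.3 0 0 -1.29;0.8 51 -19.3 4.3 0 0 -1.29;0.8 51 -19.3 4.3 0 0 -1.29;0.8 51 -19.3 4.3 0 0 -1.29;0.8 51 -19.3 4.3 0 0 -1.29;0.8 51 -19.3 4.3 0 0 -1.29;0.8 51 -19.3 4.3 0 0 -1.29;0.8 51 -19.3 4.3 0 0 -1.29;0.8 51 -19.3 4.3 0 0 -1.29")

```text
time_s: 2.45
eef_pos: [589.0, -151.3, 205.7]
ee_rot: [0.0, 0.691, 0.723, -0.0]
force: [0.6, -1.0, -0.7]
grip_width: 0.802
grip_force: 0.0
```

step_arm(commands="0.8 2.5 0 0 0 0 0;0.8 4 0 0 0 0 0;0.8 4.8 0 0 0 0 0;0.8 5.6 0 0 0 0 0;0.8 6.4 0 0 0 0 0;0.8 7.2 0 0 0 0 0;0.8 8 0 0 0 0 0;0.8 8.8 0 0 0 0 0;0.8 9.6 0 0 0 0 0;0.8 10.4 0 0 0 0 0;0.8 11.2 0 0 0 0 0;0.8 12 0 0 0 0 0;0.8 12.8 0 0 0 0 0;0.8 13.3 0 0 0 0 0;0.8 13.3 0 0 0 0 0;0.8 13.3 0 0 0 0 0")

```text
time_s: 3.78
eef_pos: [583.5, -17.1, 205.3]
ee_rot: [0.0, 0.69, 0.724, -0.0]
force: [0.0, 0.0, 0.8]
grip_width: 0.801
grip_force: 0.0
```

```bash
python3 - <<'E'
from h import *
snap("top","top1");a=snap("side","side1")
E
```

```text
(no output)
```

View pics/side1.png

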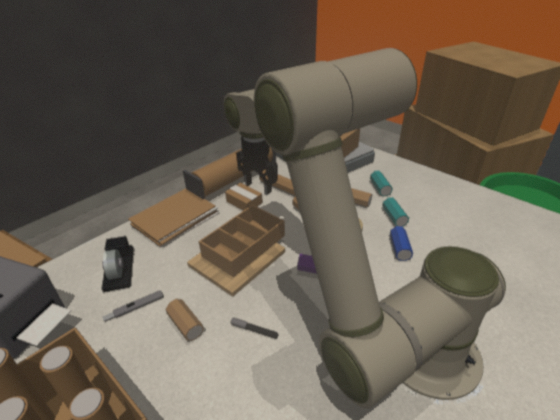

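The side view shows the carton on its back on the board at (243,237), cells up. Next I move over the tube at (482,-391) and measure the rest.

step_arm(commands="1 -36.9 -11.9 0 0 0 1.38;1 -36.9 -11.9 0 0 0 1.38;1 -36.9 -11.9 0 0 0 1.38;1 -36.9 -11.9 0 0 0 1.38;1 -36.9 -11.9 0 0 0 1.38;1 -36.9 -11.9 0 0 0 1.38;1 -36.9 -11.9 0 0 0 1.38;1 -36.9 -11.9 4 0 0 1.38;1 -36.9 -11.9 8 0 0 1.38;1 -36.9 -11.9 8 0 0 1.38;1 -36.9 -11.9 8 0 0 1.38;1 -36.9 -11.9 8 0 0 1.38;1 -36.9 -11.9 8 0 0 1.38")

```text
time_s: 4.97
eef_pos: [481.9, -391.8, 125.6]
ee_rot: [0.0, 0.993, 0.12, 0.0]
force: [-0.1, 0.7, 1.0]
grip_width: 1.0
grip_force: 0.0
```

```bash
cat >> h.py <<'E'
def seg(im,near,z,r=26):
    "kraft blob next to a pixel, from an rgb picture of the top camera"
    x,y=near; c=im[y-r:y+r,x-r:x+r]; s=cv2.cvtColor(c,cv2.COLOR_RGB2HSV)[...,1]
    _,m=cv2.threshold(s,0,255,cv2.THRESH_OTSU); cs=cv2.findContours(m,0,1)[0]
    k=max(cs,key=lambda k:cv2.pointPolygonTest(k,(float(r),float(r)),True))[:,0]+[x-r,y-r]
    w=np.array([on_z("top",p,z)[:2] for p in k],np.float32)
    b=cv2.boxPoints(cv2.minAreaRect(w)); e=[b[1]-b[0],b[2]-b[1]]; l=[np.linalg.norm(v) for v in e]
    v=e[int(np.argmax(l))]
    return np.round(b.mean(0)),round(float((np.arctan2(v[1],v[0])+np.pi/2)%np.pi-np.pi/2),3),np.round(l)
E
python3 - <<'E'
from h import *
im=cv2.imread("pics/top0.png")[...,::-1].copy()
for n in((168,230),(329,201),(377,225)): print(n,seg(im,n,28))
snap("top","top2")
print("board",box("top","board",(240,205),20))
for l,z in(("cell_low",51-3-.5),("cell_mid",49),("cell_top",49),("carton_center",51)):
    for d in spot_point("top",l)[:4]: print(l,round(d["score"],2),np.round(d["xy"]),np.round(on_z("top",d["xy"],z)))
print("carton",box("top","carton_center",(247,202),82))
s=sense();print(s["eef_pos"],s["ee_rot"],s["time_s"])
E
```

```text
(168, 230) (array([496., 343.], dtype=float32), -0.116, array([106.,  52.], dtype=float32))
(329, 201) (array([ 573., -226.], dtype=float32), -0.228, array([110.,  48.], dtype=float32))
(377, 225) (array([ 482., -390.], dtype=float32), 0.229, array([ 49., 105.], dtype=float32))
board (array([576.,  94.], dtype=float32), -1.51, array([229., 192.], dtype=float32), 0.58)
cell_low 0.89 [269. 196.] [596. -17.  48.]
cell_mid 0.93 [248. 200.] [584.  56.  49.]
cell_top 0.61 [226. 200.] [585. 134.  49.]
carton_center 0.67 [248. 199.] [587.  58.  51.]
carton_center 0.33 [271. 197.] [590. -24.  51.]
carton (array([583.,  53.], dtype=float32), -1.505, array([229., 146.], dtype=float32), 0.72)
[ 482.30373707 -391.1580107   125.94349335] [4.14297614e-04 9.92840748e-01 1.19444533e-01 2.85754597e-04] 5.3167
```

View pics/top2.png

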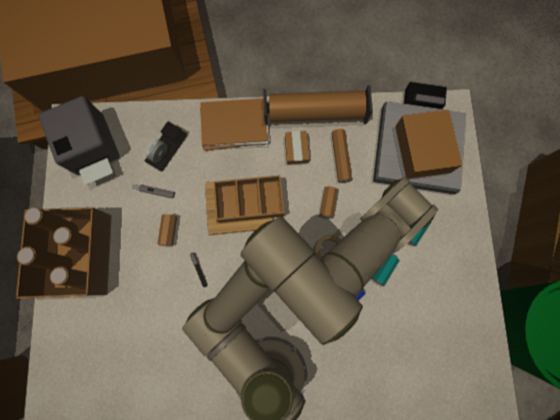

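The top view shows the carton cells at about (226,200), (248,200) and (269,196), with tubes at (168,230) and (329,201). I grasp the first tube here.

step_arm(commands="1 0 0 3 0 0 0;1 0 0 6 0 0 0;1 0 0 8 0 0 0;1 0 0 9.1 0 0 0;1 0 0 9.1 0 0 0;0.3 0 0 9.1 0 0 0;0.3 0 0 9.1 0 0 0;0.3 0 0 9.1 0 0 0;0.3 0 0 9.1 0 0 0;0.3 0 0 9.1 0 0 0;0.3 0 0 9.1 0 0 0;0.3 0 0 9.1 0 0 0;0.3 0 0 9.1 0 0 0;0.3 0 0 6 0 0 0;0.3 0 0 2 0 0 0;0.3 0 0 -2 0 0 0;0.3 0 0 -4 0 0 0;0.3 0 0 -4 0 0 0", newtons=25)

```text
time_s: 6.82
eef_pos: [483.2, -392.8, 171.1]
ee_rot: [0.004, 0.993, 0.119, 0.003]
force: [0.4, -1.0, -1.6]
grip_width: 0.554
grip_force: 27.1
```

```bash
python3 - <<'E'
from h import *
s=sense();print(s["eef_pos"],s["grip_width"],s["grip_force"])
im=cv2.imread("pics/top2.png"); cv2.imwrite("pics/crop2.png",cv2.resize(im[165:245,195:300],None,fx=7,fy=7,interpolation=2))
E
```

```text
[ 483.23134633 -392.83906549  171.14679278] 0.5538699636083262 27.14807587210089
```

View pics/crop2.png

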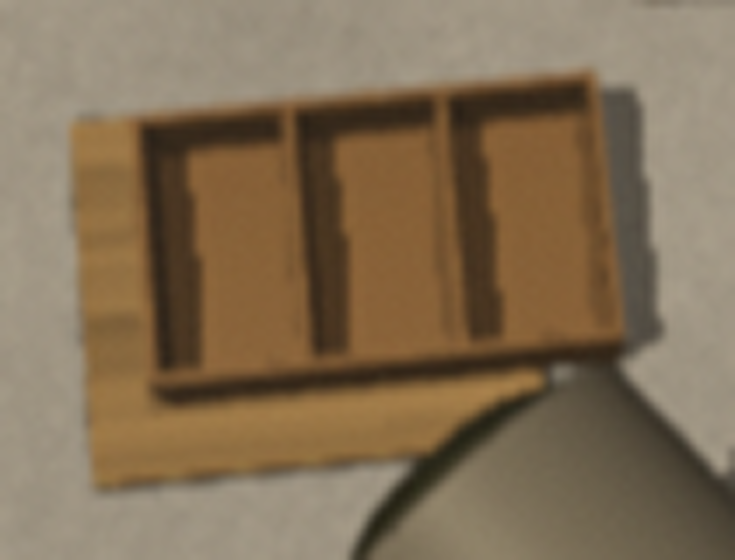

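The crop shows the carton's rim corners at crop pixels (137,122), (597,70), (624,340) and (153,385). I use these to compute its pose.

```bash
cat >> h.py <<'E'
def go(p,yaw,frm=None):
    "shift in cm and turn about tool z, from the present tool-down pose, to TCP p with tool x at yaw"
    s=sense() if frm is None else frm; r=R.from_quat(s["ee_rot"],scalar_first=True); M=r.as_matrix()
    T=np.array([[np.cos(yaw),np.sin(yaw),0],[np.sin(yaw),-np.cos(yaw),0],[0,0,-1]]).T
    return np.round(M.T@(np.array(p)-s["eef_pos"])/10,2),np.round(R.from_matrix(M.T@T).as_rotvec(),3)
E
python3 - <<'E'
from h import *
c=np.array([on_z("top",(195+u/7-.4,165+v/7-.4),82)[:2] for u,v in((137,122),(597,70),(624,340),(153,385))])
print(c.round())
ctr=c.mean(0); d=(c[0]+c[3]-c[1]-c[2]); d/=np.linalg.norm(d); print("ctr",ctr.round(1),"yaw",np.arctan2(-d[0],d[1]))
for k in(-75,0,75): print(k,(ctr+k*d).round(1))
yaw=np.arctan2(-d[0],d[1]); print(go([*(ctr-75*d),160],yaw))
E
```

```text
[[644. 168.]
 [661. -58.]
 [526. -66.]
 [513. 161.]]
ctr [585.9  51.4] yaw 0.06680511870358767
-75 [590.9 -23.5]
0 [585.9  51.4]
75 [580.9 126.2]
(array([ 19.17, -33.37,   0.91]), array([ 0.008, -0.005,  0.171]))
```

step_arm(commands="0.3 19.2 -33.4 0 0 0 0.17;0.3 19.2 -33.4 0 0 0 0.17;0.3 19.2 -33.4 0 0 0 0.17;0.3 19.2 -33.4 0 0 0 0.17;0.3 19.2 -33.4 0 0 0 0.17;0.3 19.2 -33.4 0 0 0 0.17;0.3 19.2 -33.4 0 0 0 0.17;0.3 19.2 -33.4 0 0 0 0.17;0.3 19.2 -33.4 0 0 0 0.17;0.3 19.2 -33.4 0 0 0 0.17;0.3 19.2 -33.4 0 0 0 0.17;0.3 19.2 -33.4 2 0 0 0.17;0.3 19.2 -33.4 4 0 0 0.17;0.3 19.2 -33.4 5.5 0 0 0.17;0.3 19.2 -33.4 6.5 0 0 0.17;0.3 19.2 -33.4 7 0 0 0.17;0.3 19.2 -33.4 7 0 0 0.17;0.3 19.2 -33.4 7 0 0 0.17")

```text
time_s: 8.32
eef_pos: [590.1, -22.1, 95.8]
ee_rot: [0.0, 0.999, 0.034, 0.0]
force: [0.7, -0.2, -1.3]
grip_width: 0.55
grip_force: 27.1
```

```bash
python3 - <<'E'
from h import *
s=sense();print(s["eef_pos"],s["grip_width"],s["force"],go([591,-22.5,101],.067))
a=snap("side","s3");cv2.imwrite("pics/s3c.png",cv2.resize(a[180:300,170:330,::-1],None,fx=4,fy=4,interpolation=2))
E
```

```text
[590.07657057 -22.11449891  95.76774412] 0.5497752689574005 [ 0.68565526 -0.15533225 -1.29846984] (array([ 0.09,  0.04, -0.52]), array([ 0.   , -0.001,  0.   ]))
```

View pics/s3c.png

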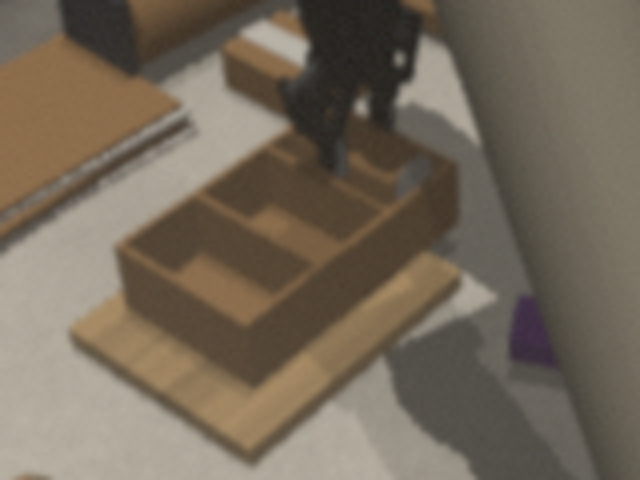

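The crop shows the tube entering the right-hand (low) cell, with a white end at (410,175) and a fingertip at (330,160), and no contact force. Releasing.

step_arm(commands="0.75 0 0 0 0 0 0;0.75 0 0 0 0 0 0;0.75 0 0 0 0 0 0;0.75 0 0 0 0 0 0;0.75 0 0 -2 0 0 0;0.9 0 0 -5 0 0 0;0.9 0 0 -6 0 0 0;0.9 0 0 -6 0 0 0")

```text
time_s: 9.03
eef_pos: [591.1, -21.9, 158.2]
ee_rot: [0.001, 0.999, 0.034, 0.003]
force: [0.1, 1.1, -0.6]
grip_width: 0.899
grip_force: 0.0
```

```bash
python3 - <<'E'
from h import *
s=sense();print(s["eef_pos"],s["grip_width"],s["force"],go([573,-226,105],-.228))
capture("side")
for d in spot_point("side","tube_a_center")[:6]: print(round(d["score"],2),np.round(d["xy"]),np.round(on_z("side",d["xy"],49)))
E
```

```text
[591.09839204 -21.85375017 158.19259435] 0.8988548243414927 [ 0.11640367  1.11585807 -0.57679869] (array([-3.22, 20.24,  5.34]), array([ 0.001, -0.006,  0.296]))
0.87 [382. 184.] [ 429. -485.   49.]
0.67 [260. 227.] [585. -20.  49.]
0.57 [394. 214.] [ 309. -358.   49.]
0.55 [237. 256.] [540. 120.  49.]
```

step_arm(commands="1 -3.2 20.2 0 0 0 0.3;1 -3.2 20.2 0 0 0 0.3;1 -3.2 20.2 0 0 0 0.3;1 -3.2 20.2 0 0 0 0.3;1 -3.2 20.2 2 0 0 0.3;1 -3.2 20.2 5 0 0 0.3;1 -3.2 20.2 8 0 0 0.3;1 -3.2 20.2 10.5 0 0 0.3;1 -3.2 20.2 12.2 0 0 0.3;1 -3.2 20.2 12.2 0 0 0.3;1 -3.2 20.2 12.2 0 0 0.3;0.3 -3.2 20.2 12.2 0 0 0.3;0.3 -3.2 20.2 12.2 0 0 0.3;0.3 -3.2 20.2 12.2 0 0 0.3;0.3 -3.2 20.2 12.2 0 0 0.3;0.3 -3.2 20.2 12.2 0 0 0.3;0.3 -3.2 20.2 12.2 0 0 0.3;0.3 -3.2 20.2 12.2 0 0 0.3;0.3 -3.2 20.2 8 0 0 0.3;0.3 -3.2 20.2 4 0 0 0.3", newtons=25)

```text
time_s: 10.8
eef_pos: [570.5, -224.6, 114.6]
ee_rot: [-0.001, 0.993, -0.116, -0.002]
force: [0.9, -0.7, -0.3]
grip_width: 0.554
grip_force: 26.9
```

step_arm(commands="0.3 0 0 -4 0 0 0;0.3 0 0 -4.5 0 0 0;0.3 0 0 -4.5 0 0 0")

```text
time_s: 11.05
eef_pos: [572.5, -225.8, 163.3]
ee_rot: [0.001, 0.993, -0.116, 0.003]
force: [0.2, 0.1, -2.3]
grip_width: 0.555
grip_force: 27.0
```

```bash
python3 - <<'E'
from h import *
s=sense();print(s["eef_pos"],s["grip_width"],s["force"],s["grip_force"],go([586,52.5,98],.067))
E
```

```text
[ 572.50781207 -225.83534847  163.25966018] 0.5551753045697485 [ 0.24772355  0.13405786 -2.28565708] 26.95383979473263 (array([ -5.13, -27.41,   6.45]), array([ 0.003, -0.005, -0.299]))
```

step_arm(commands="0.3 -5.1 -27.4 0 0 0 -0.3;0.3 -5.1 -27.4 0 0 0 -0.3;0.3 -5.1 -27.4 0 0 0 -0.3;0.3 -5.1 -27.4 0 0 0 -0.3;0.3 -5.1 -27.4 0 0 0 -0.3;0.3 -5.1 -27.4 0 0 0 -0.3;0.3 -5.1 -27.4 0 0 0 -0.3;0.3 -5.1 -27.4 0 0 0 -0.3;0.3 -5.1 -27.4 0 0 0 -0.3;0.3 -5.1 -27.4 2 0 0 -0.3;0.3 -5.1 -27.4 4 0 0 -0.3;0.3 -5.1 -27.4 5.2 0 0 -0.3;0.3 -5.1 -27.4 6.2 0 0 -0.3;0.3 -5.1 -27.4 6.2 0 0 -0.3;0.3 -5.1 -27.4 6.2 0 0 -0.3")

```text
time_s: 12.3
eef_pos: [584.9, 52.3, 97.9]
ee_rot: [-0.0, 0.999, 0.033, -0.001]
force: [-0.5, -1.1, -0.9]
grip_width: 0.556
grip_force: 26.9
```

step_arm(commands="0.75 0 0 0 0 0 0;0.75 0 0 0 0 0 0;0.75 0 0 0 0 0 0;0.75 0 0 0 0 0 0;0.75 0 0 -2 0 0 0;0.9 0 0 -5 0 0 0;0.9 0 0 -6 0 0 0;0.9 0 0 -6 0 0 0")

```text
time_s: 12.97
eef_pos: [586.3, 53.0, 161.3]
ee_rot: [0.0, 0.999, 0.034, 0.003]
force: [-0.4, 0.9, 0.4]
grip_width: 0.898
grip_force: 0.0
```

```bash
python3 - <<'E'
from h import *
s=sense();print(s["eef_pos"],s["grip_width"],s["force"],go([496,343,105],-.116))
capture("side")
for d in spot_point("side","tube_a_center")[:6]: print(round(d["score"],2),np.round(d["xy"]),np.round(on_z("side",d["xy"],49)),np.round(on_z("side",d["xy"],24)))
E
```

```text
[586.31232073  52.99662853 161.28220412] 0.898355867657691 [-0.36042191  0.89274255  0.36828981] (array([ -7.07, -29.55,   5.56]), array([ 0.   , -0.006,  0.184]))
0.91 [382. 186.] [ 426. -476.   49.] [ 444. -511.   24.]
0.9 [391. 213.] [ 319. -357.   49.] [ 333. -389.   24.]
0.66 [258. 226.] [594. -21.  49.] [617. -41.  24.]
```

step_arm(commands="1 -7 -29.5 0 0 0 0.18;1 -7 -29.5 0 0 0 0.18;1 -7 -29.5 0 0 0 0.18;1 -7 -29.5 0 0 0 0.18;1 -7 -29.5 0 0 0 0.18;1 -7 -29.5 0 0 0 0.18;1 -7 -29.5 0 0 0 0.18;1 -7 -29.5 2 0 0 0.18;1 -7 -29.5 4 0 0 0.18;1 -7 -29.5 4 0 0 0.18;1 -7 -29.5 4 0 0 0.18")

```text
time_s: 13.98
eef_pos: [494.5, 342.1, 116.7]
ee_rot: [0.001, 0.998, -0.056, -0.002]
force: [0.1, -0.1, -0.4]
grip_width: 0.998
grip_force: 0.0
```

```bash
python3 - <<'E'
from h import *
s=sense();print(s["eef_pos"],go([496,343,34],-.116))
a=snap("side","s4");cv2.imwrite("pics/s4c.png",cv2.resize(a[170:370,110:330,::-1],None,fx=3,fy=3,interpolation=2))
for u in((185,319),): print(on_z("side",u,24))
E
```

```text
[494.45795192 342.14393825 116.66634435] (array([ 0.17, -0.12,  8.27]), array([0.002, 0.003, 0.004]))
[488.20810819 341.96886287  24.        ]
```

View pics/s4c.png

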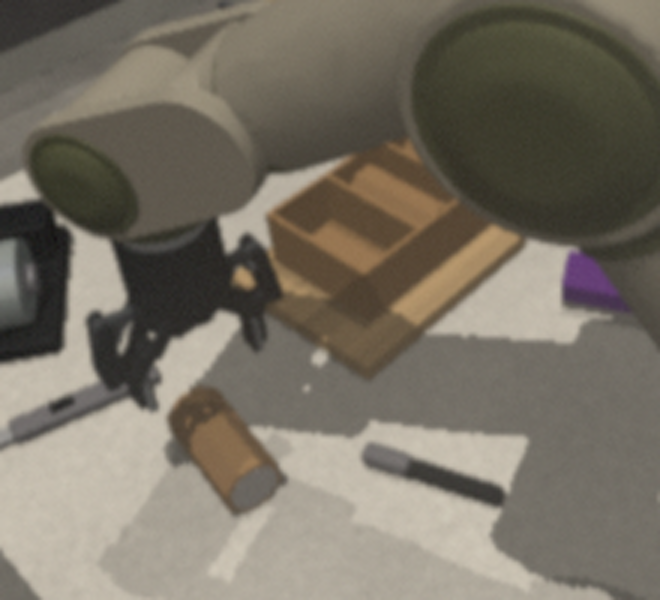

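The crop shows the tube at (225,450), under the open gripper, and a tube lying in the middle cell at (385,185). Grasping.

step_arm(commands="1 0 0 3 0 0 0;1 0 0 6 0 0 0;1 0 0 8.3 0 0 0;1 0 0 8.3 0 0 0;1 0 0 8.3 0 0 0;0.3 0 0 8.3 0 0 0;0.3 0 0 8.3 0 0 0;0.3 0 0 8.3 0 0 0;0.3 0 0 8.3 0 0 0;0.3 0 0 8.3 0 0 0;0.3 0 0 8.3 0 0 0;0.3 0 0 8.3 0 0 0;0.3 0 0 8.3 0 0 0;0.3 0 0 5 0 0 0;0.3 0 0 1 0 0 0;0.3 0 0 -3 0 0 0;0.3 0 0 -4.5 0 0 0;0.3 0 0 -4.5 0 0 0", newtons=25)

```text
time_s: 15.53
eef_pos: [496.7, 343.4, 168.5]
ee_rot: [-0.002, 0.998, -0.056, 0.004]
force: [0.0, 0.2, -0.6]
grip_width: 0.558
grip_force: 27.5
```

```bash
python3 - <<'E'
from h import *
s=sense();print(s["eef_pos"],s["grip_width"],s["grip_force"],go([582.5,128,98],.067))
E
```

```text
[496.73507067 343.40989894 168.46633865] 0.5582090401695365 27.496039923280478 (array([10.88, 20.48,  7.04]), array([-0.004, -0.008, -0.179]))
```

step_arm(commands="0.3 10.9 20.5 0 0 0 -0.18;0.3 10.9 20.5 0 0 0 -0.18;0.3 10.9 20.5 0 0 0 -0.18;0.3 10.9 20.5 0 0 0 -0.18;0.3 10.9 20.5 0 0 0 -0.18;0.3 10.9 20.5 0 0 0 -0.18;0.3 10.9 20.5 0 0 0 -0.18;0.3 10.9 20.5 0 0 0 -0.18;0.3 10.9 20.5 2 0 0 -0.18;0.3 10.9 20.5 4 0 0 -0.18;0.3 10.9 20.5 6 0 0 -0.18;0.3 10.9 20.5 6.8 0 0 -0.18;0.3 10.9 20.5 6.8 0 0 -0.18;0.3 10.9 20.5 6.8 0 0 -0.18")

```text
time_s: 16.7
eef_pos: [580.5, 127.4, 95.6]
ee_rot: [-0.0, 0.999, 0.034, -0.0]
force: [0.7, -0.4, -1.2]
grip_width: 0.555
grip_force: 27.4
```

step_arm(commands="0.75 0 0 0 0 0 0;0.75 0 0 0 0 0 0;0.75 0 0 0 0 0 0;0.75 0 0 0 0 0 0;0.75 0 0 -2 0 0 0;0.9 0 0 -5 0 0 0;0.9 0 0 -9 0 0 0;0.9 -8 10 -12 0 0 0;0.9 -16 20 -12 0 0 0;0.9 -16 20 -12 0 0 0;0.9 -16 20 -12 0 0 0;0.9 -16 20 -12 0 0 0;0.9 -16 20 -12 0 0 0")

```text
time_s: 17.78
eef_pos: [437.8, -78.1, 215.1]
ee_rot: [0.0, 0.999, 0.034, 0.0]
force: [1.5, -1.3, 0.5]
grip_width: 0.903
grip_force: 0.0
```

```bash
python3 - <<'E'
from h import *
s=sense();print(s["eef_pos"],s["force"])
a=snap("side","s5");b=snap("top","t5")
f=lambda im,r,c:cv2.resize(im[r:r+100,c:c+130,::-1],(520,400),interpolation=2)
for n in("top","side"):
  for l in("tube_a_center","carton_center"):
    for d in spot_point(n,l)[:6]: print(n,l,round(d["score"],2),np.round(d["xy"]),np.round(on_z(n,d["xy"],49)))
g=f(b,150,185);h=f(a,190,175)
cv2.imwrite("pics/f5.png",cv2.resize(np.hstack([g,h]),(800,308)))
E
```

```text
[437.76685682 -78.12417499 215.08275199] [ 1.48099897 -1.29061236  0.54090177]
top tube_a_center 0.85 [420. 228.] [ 461. -531.   49.]
top tube_a_center 0.71 [386. 269.] [ 329. -402.   49.]
top tube_a_center 0.65 [272. 201.] [578. -27.  49.]
top tube_a_center 0.54 [329. 250.] [ 400. -212.   49.]
top carton_center 0.58 [248. 200.] [582.  55.  49.]
side tube_a_center 0.92 [393. 213.] [ 314. -361.   49.]
side tube_a_center 0.63 [262. 228.] [578. -21.  49.]
side tube_a_center 0.62 [381. 184.] [ 432. -483.   49.]
side carton_center 0.9 [242. 239.] [586.  57.  49.]
```

View pics/f5.png

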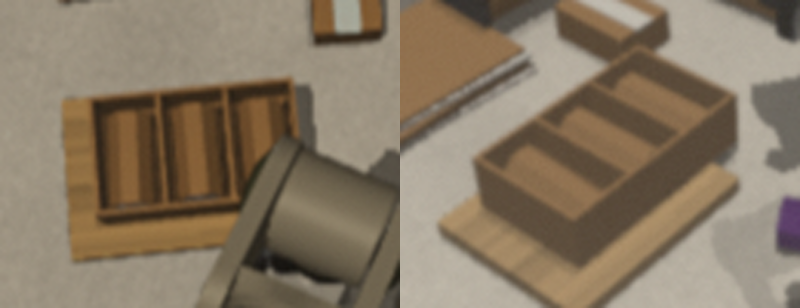

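The views show one tube lying flat in each of the three cells (top half at x≈130, 195 and 262), with the carton flat on the board and the arm clear.

```bash
python3 -c "
from rig import *
print(finish_job())"
```

```text
the job is handed in; nothing more can be done
None
```

The carton lies on its back on the board with one short tube flat in each of its three cells, and the job was handed in at about 18 s of robot time; the hand-in returned no verdict, so this rests on the last camera views.

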